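Put the leaf plate and leaf meter away in the drawer

TASK

Clear the leaf-measuring kit off the greenhouse bench. First swing the clamp frame of the clamp board up and back until it stands past upright, and leave it there; then slide the white leaf plate forwards along its channel until it is clear of the hood at the back, and lay it flat on the floor of the open drawer. Then set the yellow and black leaf meter down gently, screen up and flat on the drawer's floor beside the plate, push the drawer fully shut with both inside, and leave the amber jar and the terracotta saucer where they are.

Things in the scene. Friction and masses are not known exactly. Their poses are not given: they have to be found in the camera images.
- clamp_board: Fixed aluminium board 205 (x) x 150 (y) x 15 mm, left or right on the bench; origin under its centre, x to its rear (away from robot). On it the plate lies in a channel along x, open at -x: side guides 8 mm high at y = +-41 to 48 mm. A rear hood (x = 42 to 80 mm, underside 8.5 mm over the board, top 30 mm over the bench) covers the plate's last 28 mm: slide it over 28 mm to -x before lifting.
- clamp_hinge (a point): Middle of the clamp frame's hinge line, 85 mm behind the board's origin and 27 mm above the bench; the hinge line runs along the board's y. The point turns with the frame: when closed its axes are the board's.
- clamp (a joint): Angle of the steel clamp frame: 0 closed over the plate, 1.57 upright, 1.8 its stop. A U of 10 mm round bar: side bars at y = +-57 mm, cross bar 130 mm from the hinge line, lying when closed just above the plate in front of its blue rib, so that the plate cannot slide. The stiff hinge stays at any angle it is left at; 0.25 to 0.4 N m turns it.
- clamp_tab (a point): Grip point in the orange tab on the middle of the cross bar: 130 mm in front of the hinge line and, closed, 27.5 mm above it (54 mm above the bench). The tab stands up when closed and turns with the frame: 16 mm along the board's x, 12 mm along y, its top 11.5 mm above this point. Gripped across its 12 mm it can turn between the finger pads as the frame swings.
- leaf_plate: Loose white plate, 140 (its x) x 76 (its y) x 6 mm, 70 to 120 g, origin at the centre of its underside. A blue rib for gripping stands across it: 10 mm thick along its x, 52 mm long along its y, top 36 mm above the underside, centred at x = -12 mm. It starts in the board's channel, aligned with the board, rear edge under the hood.
- leaf_meter: Loose hand-held leaf meter, a block 140 (its x) x 40 (its y) mm, 35 mm high with yellow top and screen (22 mm high over the black nose, x = 35 to 70 mm), 150 to 310 g, origin at the centre of its underside. It starts lying flat in the middle of the bench, between clamp board and drawer.
- cabinet: Fixed low green drawer unit, 250 mm wide, 70 mm high, left or right on the bench, opposite the clamp board. x points to its rear, away from the robot. The front edge of its top lies at x = +140 mm of its origin, its body runs from there to x = +391 mm. The origin lies on the bench under the opened drawer.
- drawer (a joint): How far the drawer is pulled out towards the unit's -x, in m: 0 fully shut, at most 0.205; it starts open by 0.18 to 0.2. It slides with about 1.5 N of friction plus 6 N s/m.
- drawer_in (a point): Middle of the front edge of the drawer's inner floor, against the inner face of its front wall, 16 mm above the bench; axes as the unit's (x to the rear); moves with the drawer. Inside 227 mm long (x = 0 to 227), 222 mm wide (y = +-111), walls 4 mm thick, 40 mm high above the floor. The unit's top covers the rear: the opening runs from x = 0 to the joint value less 4 mm, and the top's underside is 44 mm above the drawer floor.
- drawer_handle (a point): Middle of the drawer's bar handle, a 12 mm round bar 100 mm long along y, 30 mm in front of the drawer's front panel and 38 mm above the bench. The panel is 12 mm thick, its top edge 58 mm above the bench.
- seed_jar: Bystander: amber jar, 56 mm wide and 95 mm tall, at the back of the bench's middle; origin under its centre.
- saucer: Bystander: terracotta saucer, 72 mm wide and 16 mm high, behind the leaf meter; origin under its centre.

How it is judged:
By the outcome, as a careful person would: the job done as asked, in the order asked, and still so for the second after the job is handed in, with the robot touching nothing.
It also fails if it takes over 72 s, if anything falls off the work surface, if the arm or the gripper's body presses on something with over 40 N, if the wrist force passes 120 N, or if a joint passes its speed limit or range.

ROBOT

A 6-joint arm with a two-finger parallel gripper is mounted at the origin on the work surface. World frame = base frame: x ahead of the robot, y to its left, z up, the work surface at z = 0. Lengths are in mm, angles in degrees, forces in N, time in s.
With the tool pointing down it reaches from about 300 to 850 mm from the base axis. Payload 4.2 kg.
Tool frame: the origin (TCP) lies at the very end of the fingers, on their centre line; the grasp point (between the pads) lies 19 mm behind it; z points along the fingers, y is the line along which they close (so a half turn about z gives the same grasp; the last joint's range is limited). The gripper opens to 91 mm and grips with 3 to 60 N. Pads are 32 mm wide; open, the fingers measure 118 mm over their backs; the gripper's body (76 mm by 178 mm) begins 60 mm behind the grasp point.
Start: joints at [-1.146, 18.312, 89.639, -0, 72.044, -1.146], TCP at [575.016, 0, 213.976] pointing down, gripper open.
Joint ranges: [-177.97, 177.97], [-48.28, 115.42], [12.27, 149.76], [-77.06, 257.06], [2.81, 150.46], [-146.56, 146.56]. Speed limits (degrees/s): [147.25, 147.25, 180, 180, 180, 180].

INTERFACE

Orientations are given as [roll, pitch, yaw] about the fixed x, y, z axes, in that order (R = Rz(yaw) Ry(pitch) Rx(roll)).
In Python, from workcell import * gives the robot as it stands.
- The arm moves only by the tool move_arm, never from a script. Its argument "motion" is a list of rows, each a list of 3 entries, a list of its own where there are three numbers: the finger opening in mm, from 0 to 91.2, then the shift along the world's x, y, z in units of 25 mm (1.0 is 25 mm), then the turn, a rotation vector about the world's x, y, z in units of 4 degrees (1.0 is 4 degrees). In form: [[grip, [x, y, z], [ax, ay, az]], ...]. A call has 1 to 20 rows; each row shifts and turns the commanded pose from where the row before left it; what a row does not reach is not made up. A row lasts 1/12 s, in which the tool goes at most 41.7 mm and 7.16 degrees, less where a joint would pass 70% of its speed; a pose out of reach is approached as far as the arm can. A call with a number of a shift or a turn outside -1 to 1 is refused whole. A call with a gripper value outside its range is refused whole. The fingers move at their own pace and stop on an object; "grip_force" is the grip in N (left out, the last holds). Time passes only in rows, so rows that do not move let the fingers close. It gives the time, the measured TCP pose, the force, the opening and the grip force at its end, in the units of the state.
- state(): the state, without advancing time (a new reading comes with each control period).
- grab_frame(name): name is "scene" or "side" or "wrist"; returns the picture (480x640x3 uint8, blue, green, red); there is no depth.
- camera_info(name): a dict with "fx", "fy", "cx", "cy" (pixels), "rvec" (rotation vector, rad) and "tvec" (3), from world to camera coordinates, as OpenCV has them. Camera axes: x right, y down, z forward; pixel columns grow to the right and rows downward; lengths in mm; the calibration is good to about 2 mm. A picture is of the moment at which its call begins: read the wrist's pose just before it. camera_info takes no time and is no camera call; for the wrist camera it gives the pose at the moment of the call.
- job_done(): hands the job in; it is judged then, once.
The state is a dict: "time_s": time; "qpos": joint angles; "qvel": joint speeds; "effort": joint torques, N m; "ee_pos": TCP position; "ee_rot": TCP orientation; "force": force on the tool from outside, world axes, zero at the start; "torque": the same for the moment, N m; "gripper_width": finger opening in mm; "gripper_force": force on a finger pad.
Only numpy, scipy, OpenCV 4.12 (cv2) and the standard library are available. Lean on these libraries where they do the work, as an engineer would, in place of code of your own. Each camera call takes 0.05 s, during which the arm holds its last target. There are 200 camera calls.

## Working session

There is one attempt and no reset: what is moved stays moved. The work goes in short steps, Python scripts to look and compute and a tool call to move; the robot and the scene stay as the last step left them, time stands still between calls to the robot, and variables do not carry over. Pictures are saved under pics/ and viewed, at most 13 in all, crops included, and the job is handed in when it is done.

Besides the shell and the picture viewer there is one more tool, called after ">>>" as name(argument=value, ...) on one line, values as JSON. move_arm: Moves the arm, as the interface text tells. Shifts and turns lie within -1 to 1; 1 stands for 25 mm of shift or 4 degrees of turn. Its arguments: {"type":"object","properties":{"motion":{"type":"array","items":{"type":"array"}},"grip_force":{"type":"number"}},"required":["motion"]}

```bash
mkdir -p pics; ls; python3 - <<'E'
from workcell import *
import cv2
for n in("scene","side"):
    f=grab_frame(n); cv2.imwrite(f"pics/{n}0.png",f); print(n,camera_info(n))
f=grab_frame("wrist"); cv2.imwrite("pics/wrist0.png",f); print(camera_info("wrist"))
a=[cv2.imread(f"pics/{n}0.png") for n in("scene","side")]
print(state())
E
```

```text
pics
scene {'fx': 496.4907354015898, 'fy': 496.4907354015898, 'cx': 315.5606554945398, 'cy': 245.9693444939477, 'rvec': array([ 1.91294884,  1.39933481, -0.66886107]), 'tvec': array([-179.40149653, -306.58142547, 1223.52291193])}
side {'fx': 487.0667686854317, 'fy': 487.0667686854317, 'cx': 316.7122246815207, 'cy': 237.70269741732196, 'rvec': array([ 2.03717394, -0.8255551 ,  0.45215459]), 'tvec': array([-425.64006216,  277.03822105,  484.2613765 ])}
{'fx': 342.04058598733627, 'fy': 342.04058598733627, 'cx': 322.5260103179262, 'cy': 239.54010693855872, 'rvec': array([-2.89350770e+00,  1.62549242e-03, -2.01411954e-04]), 'tvec': array([-575.57869307,  -26.69499177,  389.96963895])}
{'time_s': 0.15, 'qpos': array([-1.14549997e+00,  1.83428243e+01,  8.96892720e+01, -1.45896747e-03,
        7.20429796e+01, -1.14615998e+00]), 'qvel': array([ 0.07930802, -0.15638755, -0.1790149 ,  0.02457674, -0.04184467,
        0.02781316]), 'effort': array([-5.72294630e-04, -4.12774551e+01, -2.32154489e+01,  7.26667210e-02,
        4.33494255e-02, -9.00343002e-05]), 'ee_pos': array([5.74633403e+02, 4.13552173e-03, 2.13324753e+02]), 'ee_rot': array([-1.79924911e+02, -1.14706437e-04,  9.00011106e+01]), 'force': array([0.23423468, 0.34470552, 0.05574674]), 'torque': array([0.00122847, 0.02951034, 0.03376019]), 'gripper_force': 0.0, 'gripper_width': 91.07289861652043}
```

View pics/scene0.png

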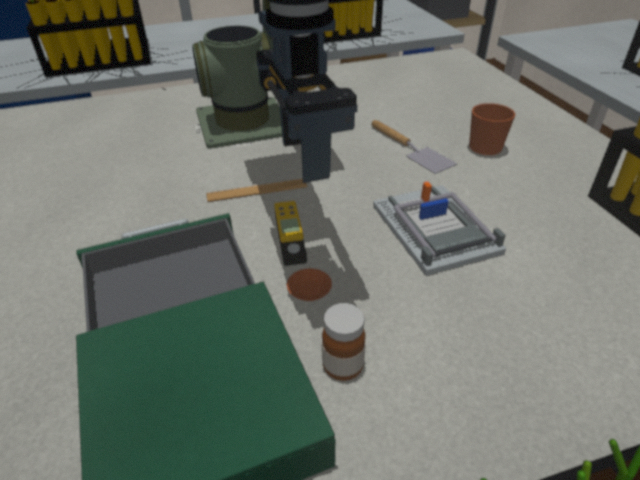

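View pics/side0.png

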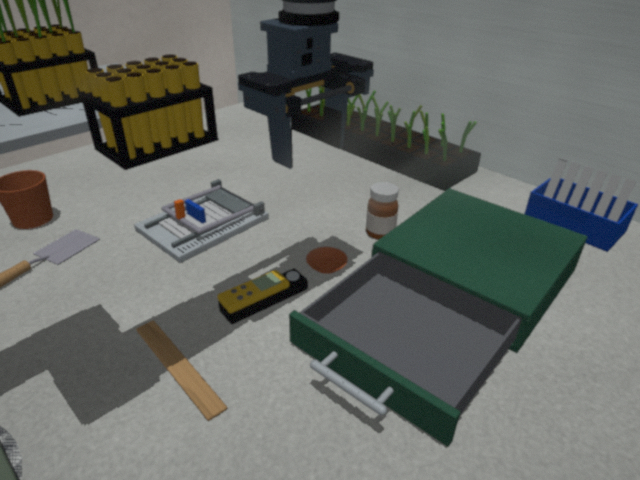

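The scene view shows the drawer lower left (opening around 170,270), the meter at 290,232, and the board at 440,228 with its orange tab at 427,190. The side view shows the board at left (tab 180,208), the meter at 262,294, and the open drawer with its handle at 350,388.

View pics/wrist0.png

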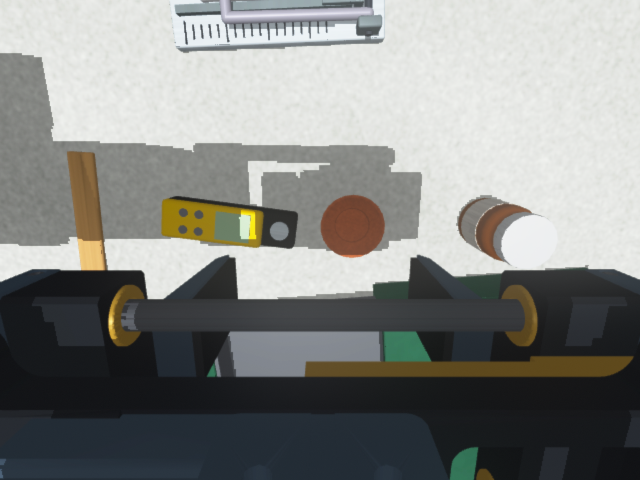

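```bash
cat > h.py <<'E'
import numpy as np, cv2
def cam(ci):
    R=cv2.Rodrigues(np.array(ci['rvec']))[0]; t=np.array(ci['tvec'])
    K=np.array([[ci['fx'],0,ci['cx']],[0,ci['fy'],ci['cy']],[0,0,1]])
    return K,R,t
def ray(ci,p):
    K,R,t=cam(ci); d=R.T@np.linalg.solve(K,[p[0],p[1],1]); return -R.T@t,d/np.linalg.norm(d)
def plane(ci,p,z):
    c,d=ray(ci,p); return c+d*(z-c[2])/d[2]
def tri(*cp):
    A=0;b=0;L=[ray(*x) for x in cp]
    for c,d in L:
        P=np.eye(3)-np.outer(d,d); A=A+P; b=b+P@c
    X=np.linalg.solve(A,b); return X,[np.linalg.norm((np.eye(3)-np.outer(d,d))@(X-c)) for c,d in L]
def blobs(img,lo,hi,amin=30):
    m=cv2.inRange(cv2.cvtColor(img,cv2.COLOR_BGR2HSV),np.array(lo),np.array(hi))
    cs,_=cv2.findContours(m,cv2.RETR_EXTERNAL,cv2.CHAIN_APPROX_NONE)
    return sorted([c for c in cs if cv2.contourArea(c)>amin],key=cv2.contourArea,reverse=True)
COL=dict(orange=([5,180,120],[14,255,255]),blue=([108,150,60],[125,255,255]),yellow=([20,150,60],[32,255,255]),green=([65,80,20],[90,255,255]))
E
python3 - <<'E'
from h import *
from workcell import camera_info
np.set_printoptions(precision=1,suppress=True)
for n in("scene","side","wrist"):
    im=cv2.imread(f"pics/{n}0.png"); ci=camera_info(n)
    print(n,"cam at",ray(ci,(320,240))[0])
    for k,v in COL.items():
        for c in blobs(im,*v)[:3]:
            r=cv2.minAreaRect(c); print(k,cv2.contourArea(c),np.array(r[0]),np.array(r[1]),plane(ci,r[0],35)[:2])
E
```

```text
scene cam at [1136.8 -152.2  554.8]
blue 252.5 [433.5 207.7] [13.6 27.3] [514.7 247.8]
yellow 1858.0 [75.2 48.5] [36.6 69. ] [-599.2 -412.8]
yellow 1521.5 [71.  12.5] [25. 88.] [-1030.5  -452. ]
yellow 1079.5 [352.6  17.1] [32.4 44.3] [-600.6  510.4]
green 39277.0 [204.7 384.1] [197.5 252. ] [ 755.7 -186.7]
green 221.5 [152.7 233.7] [  4.1 154.7] [ 431.9 -231.6]
side cam at [ 127.6 -471.3  504. ]
blue 2654.0 [579.4 210.3] [101.9  53.9] [1046.4 -253.8]
blue 212.5 [195.2 210.2] [25.5 12.2] [518.9 247.8]
yellow 5191.5 [105.6  83.3] [ 46.4 186.6] [ 750.8 1131.2]
yellow 2690.5 [164.4 128.2] [41.4 81.6] [688.9 655.7]
yellow 1682.0 [39.7 43.3] [31.4 83.7] [ 799.5 1853.9]
green 15319.5 [481.4 245.8] [177.5 135.3] [ 804.  -185.8]
green 5555.5 [371.7 375.4] [203.3  35.7] [ 457.4 -236.5]
wrist cam at [575.5  69.3 384.7]
yellow 4649.5 [469. 366.] [ 20. 326.] [ 745.9 -171.4]
yellow 3613.5 [211.  222.4] [102.4  37.6] [459.4  -0.8]
yellow 911.5 [124.6 315.1] [32.5 61. ] [ 354.4 -106.2]
green 1154.0 [407.  345.5] [29. 48.] [ 672.1 -144.6]
green 724.0 [463.4 463. ] [25.9 35.3] [ 753.4 -310.9]
green 68.0 [213.3 371.4] [ 8.9 14.8] [ 447.7 -178.2]
```

The wrist view shows the meter level with world x (yellow body centre 211,222), the saucer at 352,226 and the board's edge at the top. I'll go over the board for a better look.

>>> move_arm(motion=[[40,[0,0.92,0],[0,0,0]],[40,[-0.1,0.92,0],[0,0,0]],[40,[-0.1,0.92,0],[0,0,0]],[40,[-0.1,0.92,0],[0,0,0]],[40,[-0.1,0.92,0],[0,0,0]],[40,[-0.1,0.92,0],[0,0,0]],[40,[-0.1,0.92,0],[0,0,0]],[40,[-0.1,0.92,0],[0,0,0]],[40,[-0.1,0.92,0],[0,0,0]],[40,[-0.1,0.92,0],[0,0,0]],[40,[0,0,0],[0,0,0]],[40,[0,0,0],[0,0,0]]])

```text
time_s: 1.15
ee_pos: [552.1, 230.7, 213.4]
ee_rot: [-180.0, 0.0, 90.1]
force: [0.2, -0.4, -0.5]
gripper_width: 40.2
gripper_force: 0.0
```

```bash
python3 - <<'E'
from h import *
from workcell import *
import pickle
np.set_printoptions(precision=1,suppress=True)
ci=camera_info("wrist"); s=state(); im=grab_frame("wrist"); cv2.imwrite("pics/wrist1.png",im)
pickle.dump(ci,open("wrist1.pkl","wb"))
print(s['ee_pos'],s['ee_rot'],s['time_s'])
for k in("orange","blue"):
    for c in blobs(im,*COL[k])[:3]:
        r=cv2.minAreaRect(c); print(k,cv2.contourArea(c),np.array(r[0]),np.array(r[1]),r[2],plane(ci,r[0],51)[:2])
E
```

```text
[552.1 230.7 213.4] [-180.     0.    90.1] 1.15
orange 133.5 [252. 212.] [10. 14.] 90.0 [483.6 243.2]
blue 456.0 [287.2 206.6] [51.1 10.5] 86.98721313476562 [518.4 248.6]
```

View pics/wrist1.png

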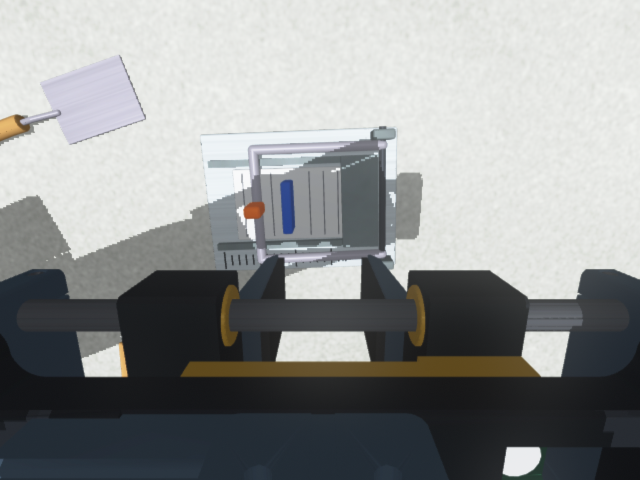

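The wrist view shows the board at corners about (202,135) and (397,128), the orange tab at 252,212 and the rib at 287,207.

```bash
python3 - <<'E'
from h import *
from workcell import camera_info
import pickle
np.set_printoptions(precision=1,suppress=True)
ci=pickle.load(open("wrist1.pkl","rb")); im=cv2.imread("pics/wrist1.png")
P=lambda p,z:plane(ci,p,z)[:2]
TL,TR=P((202,135),15),P((397,128),15); e=TR-TL
print("edge",TL,TR,np.linalg.norm(e),np.degrees(np.arctan2(e[1],e[0])))
# saturated top: rib outline
c=blobs(im,*COL['blue'])[0]; b=cv2.boxPoints(cv2.minAreaRect(c)); print("rib box z51",np.array([P(q,51) for q in b]).tolist())
y=np.radians(np.degrees(np.arctan2(e[1],e[0])));u=e/np.linalg.norm(e); v=np.array([-u[1],u[0]])
o=(TL+TR)/2-75*v; print("origin from edge",o,"tab pred",o-45*u,"rib pred",o-12*u)
o2=blobs(im,*COL['orange'])[0]; b=cv2.boundingRect(o2); print("orange",b)
for z in(54,65):print(z,P((252,212),z))
# other cams
S={n:(camera_info(n),cv2.imread(f"pics/{n}0.png")) for n in("scene","side")}
pts=[(ci,(252,211.5))]
for n,(k,i) in S.items():
    bs=[(cv2.boundingRect(q),cv2.contourArea(q)) for q in blobs(i,[3,170,110],[16,255,255],25)]; print(n,bs)
print(tri((S['scene'][0],cv2.minAreaRect(blobs(S['scene'][1],*COL['blue'])[0])[0]),(S['side'][0],cv2.minAreaRect(blobs(S['side'][1],*COL['blue'])[1])[0])))
print(tri((S['scene'][0],(427,190)),(S['side'][0],(180,208)),(ci,(252,211.5))))
# meter in wrist0-like view, side view drawer corners
w0=dict(S['side'][0])
E
```

```text
edge [428.4 317.6] [629.8 324.7] 201.59695801938477 2.0262606015938966
rib box z51 [[512.6468748018322, 273.07889752276805], [522.789862148568, 273.61614194401983], [524.3884333167479, 223.11503598576684], [513.8635063930959, 222.53835563830552]]
origin from edge [531.8 246.2] tab pred [486.8 244.6] rib pred [519.8 245.8]
orange (245, 207, 15, 11)
54 [484.2 243.7]
65 [486.5 245.6]
scene []
side [((175, 200, 8, 17), 28.0)]
(array([517.5, 245.8,  36.9]), [np.float64(0.4904208941736536), np.float64(0.49042089417371804)])
(array([486.2, 244.9,  54.8]), [np.float64(1.628282332241701), np.float64(1.556452552910543), np.float64(1.8729699635178902)])
```

>>> move_arm(motion=[[40,[-0.13,0.028,-0.2],[0,0,1]],[40,[-0.13,0.028,-0.2],[0,0,1]],[40,[-0.13,0.028,-0.2],[0,0,1]],[40,[-0.13,0.028,-0.2],[0,0,1]],[40,[-0.13,0.028,-0.2],[0,0,1]],[40,[-0.13,0.028,-0.2],[0,0,1]],[40,[-0.13,0.028,-0.2],[0,0,1]],[40,[-0.13,0.028,-0.2],[0,0,1]],[40,[-0.13,0.028,-0.2],[0,0,1]],[40,[-0.13,0.028,-0.2],[0,0,1]],[40,[-0.13,0.028,-0.2],[0,0,1]],[40,[-0.13,0.028,-0.2],[0,0,1]],[40,[-0.13,0.028,-0.2],[0,0,1]],[40,[-0.13,0.028,-0.2],[0,0,1]],[40,[-0.13,0.028,-0.2],[0,0,1]],[40,[-0.13,0.028,-0.2],[0,0,1]],[40,[-0.13,0.028,-0.2],[0,0,1]],[40,[-0.13,0.028,-0.2],[0,0,1]],[40,[-0.13,0.028,-0.2],[0,0,1]],[40,[-0.13,0.028,-0.2],[0,0,1]]])

```text
time_s: 2.87
ee_pos: [487.6, 242.6, 113.8]
ee_rot: [-180.0, 0.0, 170.1]
force: [-0.4, -0.5, 0.6]
gripper_width: 39.7
gripper_force: 0.0
```

>>> move_arm(motion=[[40,[0,0,0],[0,0,1]],[40,[0,0,0],[0,0,1]],[40,[0,0,0],[0,0,1]],[40,[0,0,-0.9],[0,0,0]],[40,[0,0,-0.9],[0,0,0]],[40,[0,0,0],[0,0,0]]])

```text
time_s: 3.37
ee_pos: [485.1, 241.4, 65.6]
ee_rot: [-179.8, -0.4, -178.1]
force: [-1.4, 0.1, -0.2]
gripper_width: 40.2
gripper_force: 0.0
```

```bash
python3 - <<'E'
from h import *
from workcell import *
np.set_printoptions(precision=1,suppress=True)
s=state();print(s['ee_pos'],s['ee_rot'],s['qpos'])
ci=camera_info("wrist"); im=grab_frame("wrist"); cv2.imwrite("pics/wrist2.png",im)
for c in blobs(im,[3,170,90],[16,255,255],25)[:4]: print(cv2.boundingRect(c),plane(ci,cv2.minAreaRect(c)[0],60))
E
```

```text
[485.1 241.4  65.6] [-179.8   -0.4 -178.1] [ 25.3  23.5 105.5  -0.   51.5 -66.6]
(320, 258, 22, 41) [483.7 246.1  60. ]
```

>>> move_arm(motion=[[40,[0,0.03,-0.56],[0,0,0]],[40,[0,0.03,-0.56],[0,0,0]],[40,[0,0,0],[0,0,0]],[40,[0,0,0],[0,0,0]]])

```text
time_s: 3.75
ee_pos: [487.9, 245.2, 41.7]
ee_rot: [180.0, 0.0, -178.0]
force: [0.3, 0.2, -0.3]
gripper_width: 40.2
gripper_force: 0.0
```

>>> move_arm(motion=[[8,[0,0,0],[0,0,0]],[6,[0,0,0],[0,0,0]],[6,[0,0,0],[0,0,0]],[6,[0,0,0],[0,0,0]],[6,[0,0,0],[0,0,0]]], grip_force=15)

```text
time_s: 4.17
ee_pos: [487.7, 245.9, 41.5]
ee_rot: [179.9, 0.0, -178.0]
force: [0.1, 0.4, 1.4]
gripper_width: 12.1
gripper_force: 15.0
```

```bash
python3 - <<'E'
import numpy as np
th=np.radians(np.arange(26)*4); a,b=-128.4,33.5
x=a*np.cos(th)+b*np.sin(th); z=-a*np.sin(th)+b*np.cos(th)
print([[40*0+6,[round(i,2),round(i*.035,2),round(k,2)],[0,0,0]] for i,k in zip(np.diff(x)/25,np.diff(z)/25)], x[-1]-x[0],z[-1]-z[0])
E
```

```text
[[6, [np.float64(0.11), np.float64(0.0), np.float64(0.36)], [0, 0, 0]], [6, [np.float64(0.13), np.float64(0.0), np.float64(0.35)], [0, 0, 0]], [6, [np.float64(0.15), np.float64(0.01), np.float64(0.34)], [0, 0, 0]], [6, [np.float64(0.18), np.float64(0.01), np.float64(0.33)], [0, 0, 0]], [6, [np.float64(0.2), np.float64(0.01), np.float64(0.31)], [0, 0, 0]], [6, [np.float64(0.22), np.float64(0.01), np.float64(0.3)], [0, 0, 0]], [6, [np.float64(0.24), np.float64(0.01), np.float64(0.28)], [0, 0, 0]], [6, [np.float64(0.26), np.float64(0.01), np.float64(0.26)], [0, 0, 0]], [6, [np.float64(0.28), np.float64(0.01), np.float64(0.24)], [0, 0, 0]], [6, [np.float64(0.29), np.float64(0.01), np.float64(0.22)], [0, 0, 0]], [6, [np.float64(0.31), np.float64(0.01), np.float64(0.2)], [0, 0, 0]], [6, [np.float64(0.32), np.float64(0.01), np.float64(0.18)], [0, 0, 0]], [6, [np.float64(0.33), np.float64(0.01), np.float64(0.16)], [0, 0, 0]], [6, [np.float64(0.34), np.float64(0.01), np.float64(0.14)], [0, 0, 0]], [6, [np.float64(0.35), np.float64(0.01), np.float64(0.11)], [0, 0, 0]], [6, [np.float64(0.36), np.float64(0.01), np.float64(0.09)], [0, 0, 0]], [6, [np.float64(0.37), np.float64(0.01), np.float64(0.06)], [0, 0, 0]], [6, [np.float64(0.37), np.float64(0.01), np.float64(0.03)], [0, 0, 0]], [6, [np.float64(0.37), np.float64(0.01), np.float64(0.01)], [0, 0, 0]], [6, [np.float64(0.37), np.float64(0.01), np.float64(-0.02)], [0, 0, 0]], [6, [np.float64(0.37), np.float64(0.01), np.float64(-0.04)], [0, 0, 0]], [6, [np.float64(0.36), np.float64(0.01), np.float64(-0.07)], [0, 0, 0]], [6, [np.float64(0.36), np.float64(0.01), np.float64(-0.09)], [0, 0, 0]], [6, [np.float64(0.35), np.float64(0.01), np.float64(-0.12)], [0, 0, 0]], [6, [np.float64(0.34), np.float64(0.01), np.float64(-0.14)], [0, 0, 0]]] 183.68748573834284 87.13210153492535
```

>>> move_arm(motion=[[6,[0.11,0,0.36],[0,0,0]],[6,[0.13,0,0.35],[0,0,0]],[6,[0.15,0.01,0.34],[0,0,0]],[6,[0.18,0.01,0.33],[0,0,0]],[6,[0.2,0.01,0.31],[0,0,0]],[6,[0.22,0.01,0.3],[0,0,0]],[6,[0.24,0.01,0.28],[0,0,0]],[6,[0.26,0.01,0.26],[0,0,0]],[6,[0.28,0.01,0.24],[0,0,0]],[6,[0.29,0.01,0.22],[0,0,0]],[6,[0.31,0.01,0.2],[0,0,0]],[6,[0.32,0.01,0.18],[0,0,0]],[6,[0,0,0],[0,0,0]]])

```text
time_s: 5.25
ee_pos: [555.5, 248.6, 127.7]
ee_rot: [179.9, 0.0, -178.0]
force: [-2.8, 3.6, 6.0]
gripper_width: 12.0
gripper_force: 15.0
```

>>> move_arm(motion=[[6,[0.33,0.01,0.16],[0,0,0]],[6,[0.34,0.01,0.14],[0,0,0]],[6,[0.35,0.01,0.11],[0,0,0]],[6,[0.36,0.01,0.09],[0,0,0]],[6,[0.37,0.01,0.06],[0,0,0]],[6,[0.37,0.01,0.03],[0,0,0]],[6,[0.37,0.01,0.01],[0,0,0]],[6,[0.37,0.01,-0.02],[0,0,0]],[6,[0.37,0.01,-0.04],[0,0,0]],[6,[0.36,0.01,-0.07],[0,0,0]],[6,[0.36,0.01,-0.09],[0,0,0]],[6,[0.35,0.01,-0.12],[0,0,0]],[6,[0.34,0.01,-0.14],[0,0,0]],[6,[0,0,0],[0,0,0]],[6,[0,0,0],[0,0,0]]])

```text
time_s: 6.5
ee_pos: [673.7, 253.4, 131.1]
ee_rot: [179.7, 0.4, -178.0]
force: [2.2, 7.1, 2.0]
gripper_width: 11.9
gripper_force: 15.0
```

>>> move_arm(motion=[[40,[0,0,0],[0,0,0]],[40,[0,0,0],[0,0,0]],[40,[0,0,0],[0,0,0]],[40,[0,0,0.6],[0,0,0]],[40,[0,0,0.9],[0,0,0]],[40,[0,0,0.9],[0,0,0]],[40,[-0.4,0,0.6],[0,0,-1]],[40,[-0.5,0,0],[0,0,-1]],[40,[-0.5,0,0],[0,0,-1]],[40,[-0.5,0,0],[0,0,-1]],[40,[-0.5,-0.03,0],[0,0,-1]],[40,[-0.5,-0.03,0],[0,0,-1]],[40,[-0.5,-0.03,0],[0,0,-1]],[40,[-0.5,-0.03,0],[0,0,-1]],[40,[-0.5,-0.03,0],[0,0,-1]],[40,[-0.5,-0.03,0],[0,0,-1]],[40,[-0.5,-0.03,0],[0,0,-1]],[40,[-0.5,-0.03,0],[0,0,-1]],[40,[-0.25,-0.03,0],[0,0,-1]],[40,[0,-0.03,0],[0,0,-1]]])

```text
time_s: 8.17
ee_pos: [515.5, 242.8, 203.6]
ee_rot: [-179.9, 0.0, 125.8]
force: [-0.7, 0.1, 0.4]
gripper_width: 40.0
gripper_force: 0.0
```

>>> move_arm(motion=[[40,[0,0,0],[0,0,-1]],[40,[0,0,0],[0,0,-1]],[40,[0,0,0],[0,0,-1]],[40,[0,0,-0.3],[0,0,-1]],[40,[0,0,-0.6],[0,0,-1]],[40,[0,0,-0.8],[0,0,-1]],[40,[0,0,-0.8],[0,0,-1]],[40,[0,0,-0.8],[0,0,-1]],[40,[0,0,-0.8],[0,0,-0.5]],[40,[0,0,0],[0,0,0]],[40,[0,0,0],[0,0,0]]])

```text
time_s: 9.08
ee_pos: [516.5, 243.0, 100.3]
ee_rot: [-179.9, 0.1, 92.0]
force: [0.5, -0.8, -0.1]
gripper_width: 40.0
gripper_force: 0.0
```

```bash
python3 - <<'E'
from h import *
from workcell import *
np.set_printoptions(precision=1,suppress=True)
s=state();print(s['ee_pos'],s['ee_rot'])
ci=camera_info("wrist"); im=grab_frame("wrist"); cv2.imwrite("pics/wrist3.png",im)
for c in blobs(im,*COL['blue'])[:2]:
    r=cv2.minAreaRect(c); print(r,plane(ci,r[0],51),[plane(ci,q,51)[:2] for q in cv2.boxPoints(r)])
n="side"
for n in("side","scene"):
    cv2.imwrite(f"pics/{n}1.png",grab_frame(n))
E
```

```text
[516.5 243.  100.3] [-179.9    0.1   92. ]
((323.0, 248.0), (78.0, 12.0), 90.0) [517.5 250.4  51. ] [array([512.6, 276.7]), array([520.5, 276.9]), array([522.6, 222.7]), array([514.3, 222.4])]
```

View pics/side1.png

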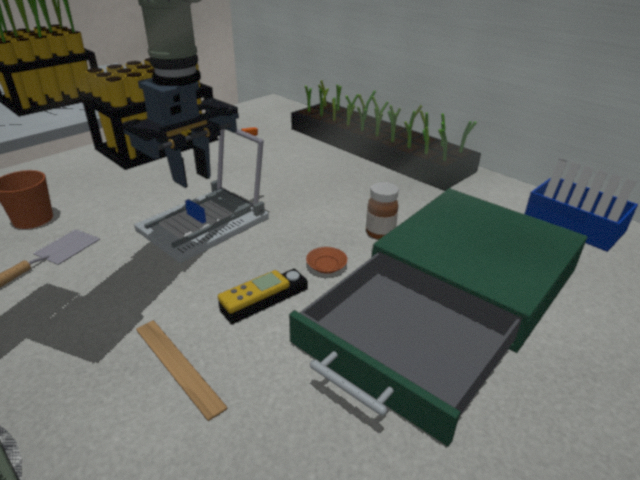

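Frame is past upright and stays. Now grip the rib (197,211).

>>> move_arm(motion=[[40,[0.03,0.06,-0.9],[0,0,0]],[40,[0.03,0.06,-0.9],[0,0,0]],[40,[0.02,0,-0.8],[0,0,0]],[40,[0,0,-0.4],[0,0,0]],[40,[0,0,0],[0,0,0]],[20,[0,0,0],[0,0,0]],[4,[0,0,0],[0,0,0]],[4,[0,0,0],[0,0,0]],[4,[0,0,0],[0,0,0]],[4,[0,0,0],[0,0,0]]], grip_force=25)

```text
time_s: 10.07
ee_pos: [519.2, 246.9, 26.6]
ee_rot: [179.9, -0.0, 92.0]
force: [0.6, -0.4, 9.0]
gripper_width: 10.1
gripper_force: 25.4
```

>>> move_arm(motion=[[4,[-0.15,0,0.03],[0,0,0]],[4,[-0.3,-0.01,0],[0,0,0]],[4,[-0.3,-0.01,0],[0,0,0]],[4,[-0.3,-0.01,0],[0,0,0]],[4,[-0.3,-0.01,0],[0,0,0]],[4,[-0.3,-0.01,0],[0,0,0]],[4,[-0.3,-0.02,0],[0,0,0]],[4,[0,0,0],[0,0,0]],[4,[0,0,0],[0,0,0]]])

```text
time_s: 10.82
ee_pos: [469.4, 244.9, 26.6]
ee_rot: [-180.0, 0.0, 92.0]
force: [-1.3, -1.1, 1.9]
gripper_width: 9.8
gripper_force: 25.0
```

>>> move_arm(motion=[[4,[0,0,0.4],[0,0,0]],[4,[0,0,0.8],[0,0,0]],[4,[0,0,1],[0,0,0]],[4,[0,0,1],[0,0,0]],[4,[0,0,0.8],[0,0,0]],[4,[0,0,0.4],[0,0,0]],[4,[0,0,0],[0,0,0]]])

```text
time_s: 11.4
ee_pos: [471.9, 245.6, 139.0]
ee_rot: [179.7, -0.1, 92.0]
force: [0.5, -1.1, -1.8]
gripper_width: 9.9
gripper_force: 25.0
```

```bash
python3 - <<'E'
from h import *
from workcell import *
np.set_printoptions(precision=1,suppress=True)
for n in("side","scene"):
    ci=camera_info(n); im=cv2.imread(f"pics/{n}1.png")
    for c in blobs(im,[60,60,15],[95,255,255],150)[:3]:
        a=cv2.approxPolyDP(c,4,True)[:,0]
        print(n,cv2.contourArea(c))
        for p in a: print("  ",p,"z70",plane(ci,p,70)[:2],"z58",plane(ci,p,58)[:2])
im=cv2.imread("pics/side1.png"); cv2.imwrite("pics/crop.png",cv2.resize(im[180:450,270:600],None,fx=2.3,fy=2.2,interpolation=cv2.INTER_CUBIC))
E
```

```text
side 15555.0
   [374 244] z70 [635.2 -87.4] z58 [649.3 -76.8]
   [373 254] z70 [ 613.4 -103.7] z58 [626.9 -93.6]
   [390 255] z70 [ 630.2 -123.3] z58 [ 644.1 -113.7]
   [519 315] z70 [ 646.8 -322.8] z58 [ 661.2 -318.7]
   [517 336] z70 [ 609.3 -338.9] z58 [ 622.6 -335.2]
   [509 347] z70 [ 585.  -340.9] z58 [ 597.7 -337.3]
   [516 351] z70 [ 585.1 -349.8] z58 [ 597.7 -346.5]
   [573 270] z70 [ 795.2 -332.5] z58 [ 813.6 -328.7]
   [586 236] z70 [ 902.1 -310.3] z58 [ 923.5 -305.9]
   [449 188] z70 [882. -65.] z58 [902.9 -53.7]
side 5735.0
   [290 314] z70 [ 433.5 -115.4] z58 [ 441.9 -105.5]
   [291 341] z70 [ 402.6 -151.8] z58 [ 410.2 -142.9]
   [319 360] z70 [ 405.9 -196.8] z58 [ 413.6 -189.2]
   [335 350] z70 [ 430.5 -198.9] z58 [ 438.9 -191.4]
   [338 356] z70 [ 426.3 -207.9] z58 [ 434.5 -200.6]
   [329 366] z70 [ 407.9 -211.1] z58 [ 415.6 -203.9]
   [374 397] z70 [ 412.  -274.8] z58 [ 419.9 -269.4]
   [391 385] z70 [ 437.9 -277.5] z58 [ 446.4 -272.2]
   [394 392] z70 [ 432.8 -285.7] z58 [ 441.2 -280.6]
   [384 403] z70 [ 413.8 -287.2] z58 [ 421.7 -282.1]
   [449 443] z70 [ 423.2 -361.5] z58 [ 431.4 -358.4]
   [459 414] z70 [ 459.4 -350.2] z58 [ 468.6 -346.8]
   [456 408] z70 [ 463.6 -344. ] z58 [ 472.8 -340.5]
   [301 314] z70 [ 443.8 -125.2] z58 [ 452.5 -115.7]
scene 39611.5
   [263 283] z70 [641.4 -85.2] z58 [629.2 -83.6]
   [ 77 336] z70 [ 661.  -328.7] z58 [ 649.2 -333.1]
   [ 83 479] z70 [ 853.7 -312.8] z58 [ 846.7 -316.7]
   [302 479] z70 [ 918.8 -108.1] z58 [ 913.4 -107. ]
   [333 465] z70 [914.8 -74.9] z58 [909.3 -73. ]
   [333 433] z70 [882.6 -64. ] z58 [876.3 -61.9]
scene 392.0
   [229 219] z70 [ 479.6 -105.6] z58 [ 463.4 -104.5]
   [226 214] z70 [ 464.6 -108.1] z58 [ 447.9 -107. ]
   [ 77 253] z70 [ 490.8 -337.9] z58 [ 474.9 -342.5]
   [ 80 258] z70 [ 504.4 -332.9] z58 [ 488.7 -337.4]
   [ 85 251] z70 [ 489.8 -326.5] z58 [ 473.8 -330.8]
```

View pics/crop.png

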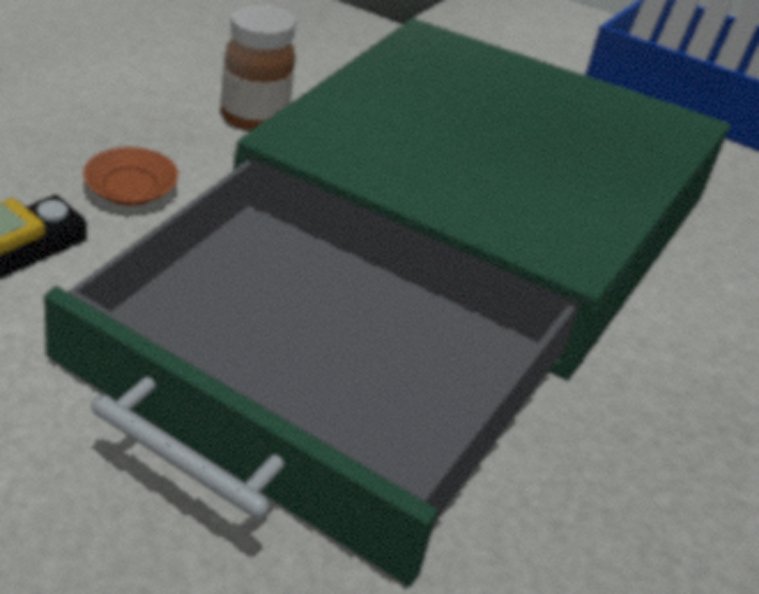

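>>> move_arm(motion=[[4,[0.1,-0.3,0],[0,0,0.04]],[4,[0.15,-0.6,0],[0,0,0.04]],[4,[0.15,-0.85,0],[0,0,0.04]],[4,[0.15,-0.85,0],[0,0,0.04]],[4,[0.15,-0.85,0],[0,0,0.04]],[4,[0.15,-0.85,0],[0,0,0.04]],[4,[0.15,-0.85,0],[0,0,0.04]],[4,[0.15,-0.85,0],[0,0,0.04]],[4,[0.15,-0.85,0],[0,0,0.04]],[4,[0.15,-0.85,0],[0,0,0.04]],[4,[0.15,-0.85,0],[0,0,0.04]],[4,[0.15,-0.85,0],[0,0,0.04]],[4,[0.15,-0.85,0],[0,0,0.04]],[4,[0.15,-0.85,0],[0,0,0.04]],[4,[0.15,-0.85,0],[0,0,0.04]],[4,[0.15,-0.85,0],[0,0,0.04]],[4,[0.15,-0.85,0],[0,0,0.04]],[4,[0.15,-0.85,0],[0,0,0.04]],[4,[0.15,-0.85,0],[0,0,0.03]],[4,[0.15,-0.85,0],[0,0,0]]])

```text
time_s: 13.07
ee_pos: [542.6, -161.4, 134.2]
ee_rot: [-179.8, -0.1, 95.0]
force: [-0.2, 0.4, -0.9]
gripper_width: 9.6
gripper_force: 25.0
```

>>> move_arm(motion=[[4,[0,-0.85,0],[0,0,0]],[4,[0,-0.85,0],[0,0,0]],[4,[0,-0.85,0],[0,0,0]],[4,[0,-0.85,0],[0,0,0]],[4,[0,-0.6,0],[0,0,0]],[4,[0,-0.3,0],[0,0,0]],[4,[0,-0.2,0],[0,0,0]],[4,[0,0,0],[0,0,0]],[4,[0,0,0],[0,0,0]],[4,[0,0,0],[0,0,0]]])

```text
time_s: 13.9
ee_pos: [543.9, -271.5, 136.4]
ee_rot: [-180.0, -0.0, 95.0]
force: [-0.2, 0.4, -0.4]
gripper_width: 10.2
gripper_force: 25.0
```

```bash
python3 - <<'E'
from h import *
from workcell import *
s=state();print(s['ee_pos'].round(1),s['ee_rot'].round(1),s['gripper_width'],s['time_s'])
a=grab_frame("side"); b=grab_frame("scene")
cv2.imwrite("pics/pair.png",np.hstack([a[120:480,150:540],b[60:420,0:390]]))
E
```

```text
[ 543.9 -271.5  136.4] [-180.   -0.   95.] 10.169077088903393 13.9
```

View pics/pair.png

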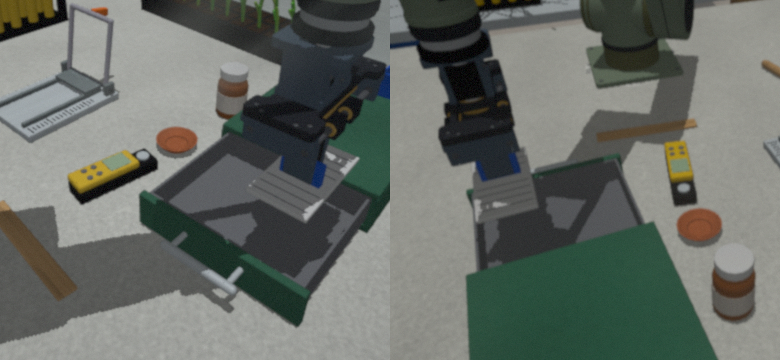

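The plate hangs level, over the drawer's far-right half in both views. Lowering.

>>> move_arm(motion=[[4,[0,0,-0.4],[0,0,0]],[4,[0,0,-0.8],[0,0,0]],[4,[0,0,-0.9],[0,0,0]],[4,[0,0,-0.8],[0,0,0]],[4,[0,0,-0.6],[0,0,0]],[4,[0,0,-0.3],[0,0,0]],[4,[0,0,-0.2],[0,0,0]],[4,[0,0,0],[0,0,0]],[4,[0,0,0],[0,0,0]]])

```text
time_s: 14.75
ee_pos: [544.5, -272.6, 36.9]
ee_rot: [179.9, 0.0, 95.0]
force: [0.2, 0.1, 0.2]
gripper_width: 9.7
gripper_force: 25.0
```

>>> move_arm(motion=[[4,[0,0,-0.12],[0,0,0]],[4,[0,0,-0.1],[0,0,0]],[4,[0,0,-0.08],[0,0,0]],[4,[0,0,-0.05],[0,0,0]],[4,[0,0,0],[0,0,0]],[4,[0,0,0],[0,0,0]]])

```text
time_s: 15.25
ee_pos: [544.1, -272.5, 27.8]
ee_rot: [180.0, 0.0, 95.0]
force: [0.4, -0.0, -0.3]
gripper_width: 9.9
gripper_force: 25.0
```

>>> move_arm(motion=[[4,[0,0,-0.04],[0,0,0]],[4,[0,0,-0.03],[0,0,0]],[4,[0,0,0],[0,0,0]],[4,[0,0,0],[0,0,0]]])

```text
time_s: 15.58
ee_pos: [544.6, -272.6, 27.6]
ee_rot: [179.9, 0.0, 95.0]
force: [-0.7, 1.5, 7.0]
gripper_width: 9.8
gripper_force: 25.0
```

>>> move_arm(motion=[[25,[0,0,0],[0,0,0]],[40,[0,0,0],[0,0,0]],[40,[0,0,0],[0,0,0]],[40,[0,0,0.5],[0,0,0]],[40,[0,0,1],[0,0,0]],[40,[0,0,1],[0,0,0]],[40,[0,0,1],[0,0,0]],[60,[0,0.3,1],[0,0,0]],[60,[-0.22,0.9,0.8],[0,0,0]],[60,[-0.22,1,0.8],[0,0,0]],[60,[-0.22,1,0.8],[0,0,0]],[60,[-0.22,1,0.8],[0,0,0]],[60,[-0.22,1,0],[0,0,0]],[60,[-0.22,1,0],[0,0,0]],[60,[-0.22,1,0],[0,0,0]],[60,[-0.22,1,0],[0,0,0]],[60,[-0.22,1,0],[0,0,0]],[60,[-0.22,0.9,0],[0,0,0]],[60,[0,0.4,0],[0,0,0]],[60,[0,0,0],[0,0,0]]])

```text
time_s: 17.25
ee_pos: [489.0, -8.5, 218.5]
ee_rot: [180.0, -0.0, 95.2]
force: [-0.1, -1.0, -0.2]
gripper_width: 59.8
gripper_force: 0.0
```

```bash
python3 - <<'E'
from h import *
from workcell import *
import pickle
np.set_printoptions(precision=1,suppress=True)
ci=camera_info("wrist"); s=state(); im=grab_frame("wrist")
pickle.dump(ci,open("wrist4.pkl","wb"))
print(s['ee_pos'],s['ee_rot'],s['time_s'])
for c in blobs(im,*COL["yellow"])[:3]:
    r=cv2.minAreaRect(c); print(cv2.contourArea(c),r,[plane(ci,q,35)[:2] for q in cv2.boxPoints(r)])
a=grab_frame("side"); cv2.imwrite("pics/pair2.png",np.hstack([im[100:460,120:510],a[120:480,150:540]]))
E
```

```text
[489.   -8.5 218.5] [180.   -0.   95.2] 17.25
5147.0 ((408.5, 366.0), (20.0, 357.0), 90.0) [array([ 396.6, -178.7]), array([ 813.6, -142. ]), array([ 821.1, -168.4]), array([ 397.2, -205.6])]
3550.5 ((293.0462951660156, 211.4023895263672), (99.87821197509766, 37.71884536743164), 12.14427661895752) [array([403.7, -14.8]), array([410.6,  24.4]), array([512.8,  11.8]), array([508.5, -28.5])]
567.5 ((188.0, 315.5), (59.0, 22.0), 90.0) [array([336.2, -96.1]), array([360.4, -94. ]), array([ 360.5, -167.4]), array([ 335.1, -169.6])]
```

View pics/pair2.png

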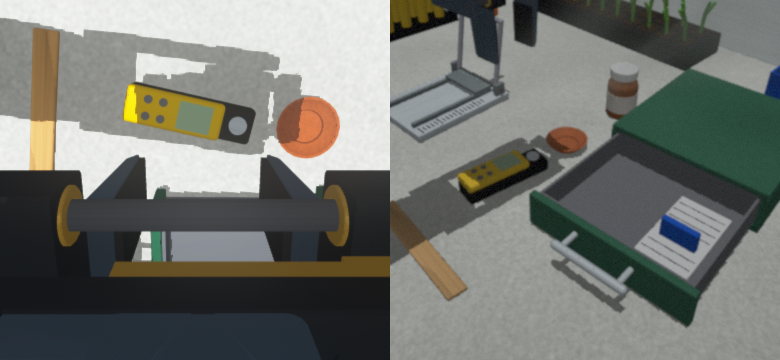

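The plate lies flat in the drawer; the meter is untouched at yaw about -7°.

>>> move_arm(motion=[[60,[-0.03,0.01,-0.2],[0,0,0.97]],[60,[-0.03,0.01,-0.2],[0,0,0.97]],[60,[-0.03,0.01,-0.2],[0,0,0.97]],[60,[-0.03,0.01,-0.2],[0,0,0.97]],[60,[-0.03,0.01,-0.2],[0,0,0.97]],[60,[-0.03,0.01,-0.2],[0,0,0.97]],[60,[-0.03,0.01,-0.2],[0,0,0.97]],[60,[-0.03,0.01,-0.2],[0,0,0.97]],[60,[-0.03,0.01,-0.2],[0,0,0.97]],[60,[-0.03,0.01,-0.2],[0,0,0.97]],[60,[-0.03,0.01,-0.2],[0,0,0.97]],[60,[-0.03,0.01,-0.2],[0,0,0.97]],[60,[-0.03,0.01,-0.2],[0,0,0.97]],[60,[-0.03,0.01,-0.2],[0,0,0.97]],[60,[-0.03,0.01,-0.2],[0,0,0.97]],[60,[-0.03,0.01,-0.2],[0,0,0.97]],[60,[-0.03,0.01,-0.2],[0,0,0.97]],[60,[-0.03,0.01,-0.2],[0,0,0.97]],[60,[-0.03,0.01,-0.2],[0,0,0.97]],[60,[-0.03,0.01,-0.2],[0,0,0.97]]])

```text
time_s: 19.02
ee_pos: [474.5, -6.5, 118.1]
ee_rot: [-180.0, 0.0, 172.7]
force: [-0.4, 0.9, -0.6]
gripper_width: 60.2
gripper_force: 0.0
```

>>> move_arm(motion=[[60,[0,0,-0.5],[0,0,0]],[60,[0,0,-0.7],[0,0,0]],[60,[0,0,-0.8],[0,0,0]],[60,[0,0,0],[0,0,0]],[60,[0,0,0],[0,0,0]]])

```text
time_s: 19.43
ee_pos: [473.8, -6.1, 67.9]
ee_rot: [-180.0, -0.1, 172.5]
force: [0.1, -0.1, 0.8]
gripper_width: 60.0
gripper_force: 0.0
```

>>> move_arm(motion=[[60,[0,0.1,-0.6],[0,0,0]],[60,[0,0,-0.8],[0,0,0]],[60,[0,0,-0.6],[0,0,0]],[60,[0,0,-0.4],[0,0,0]],[60,[0,0,0],[0,0,0]],[50,[0,0,0],[0,0,0]],[36,[0,0,0],[0,0,0]],[34,[0,0,0],[0,0,0]],[34,[0,0,0],[0,0,0]],[34,[0,0,0],[0,0,0]]], grip_force=25)

```text
time_s: 20.27
ee_pos: [475.1, -2.8, 9.6]
ee_rot: [-180.0, 0.2, 172.6]
force: [0.5, -2.0, 5.9]
gripper_width: 39.7
gripper_force: 25.0
```

>>> move_arm(motion=[[34,[0,0,0.4],[0,0,0]],[34,[0,0,0.8],[0,0,0]],[34,[0,0,1],[0,0,0]],[34,[0,0,1],[0,0,0]],[34,[0,0,1],[0,0,0]],[34,[0.33,-0.4,0.6],[0,0,0.34]],[34,[0.33,-0.8,0],[0,0,0.34]],[34,[0.33,-0.9,0],[0,0,0.34]],[34,[0.33,-0.9,0],[0,0,0.35]],[34,[0.33,-0.9,0],[0,0,0.35]],[34,[0.33,-0.9,0],[0,0,0.35]],[34,[0.33,-0.9,0],[0,0,0.35]],[34,[0.33,-0.7,0],[0,0,0.34]],[34,[0.3,-0.37,0],[0,0,0.34]],[34,[0,0,0],[0,0,0]],[34,[0,0,0],[0,0,0]],[34,[0,0,0],[0,0,0]]])

```text
time_s: 21.68
ee_pos: [546.5, -170.8, 128.1]
ee_rot: [179.9, -0.1, -175.0]
force: [-0.8, 0.5, -2.8]
gripper_width: 39.7
gripper_force: 25.0
```

```bash
python3 - <<'E'
from h import *
from workcell import *
s=state();print(s['ee_pos'].round(1),s['ee_rot'].round(1),s['gripper_width'],s['time_s'])
a=grab_frame("side"); b=grab_frame("scene")
cv2.imwrite("pics/pair3.png",np.hstack([a[120:480,150:540],b[60:420,0:390]]))
E
```

```text
[ 546.5 -170.8  128.1] [ 1.799e+02 -1.000e-01 -1.750e+02] 39.72994129158431 21.6833
```

View pics/pair3.png

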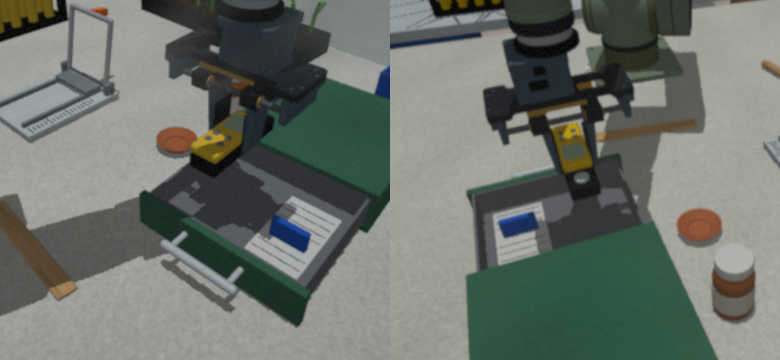

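The meter is held level, over the drawer's left half beside the plate. Lowering.

>>> move_arm(motion=[[34,[0,0,-0.4],[0,0,0]],[34,[0,0,-0.8],[0,0,0]],[34,[0,0,-0.8],[0,0,0]],[34,[0,0,-0.8],[0,0,0]],[34,[0,0,-0.5],[0,0,0]],[34,[0,0,-0.3],[0,0,0]],[34,[0,0,-0.2],[0,0,0]],[34,[0,0,0],[0,0,0]],[34,[0,0,0],[0,0,0]]])

```text
time_s: 22.53
ee_pos: [547.8, -171.7, 33.8]
ee_rot: [-180.0, 0.0, -175.0]
force: [-0.4, 0.1, -1.7]
gripper_width: 39.6
gripper_force: 25.0
```

>>> move_arm(motion=[[34,[0,0,-0.06],[0,0,0]],[34,[0,0,-0.06],[0,0,0]],[34,[0,0,0],[0,0,0]],[34,[0,0,0],[0,0,0]]])

```text
time_s: 22.87
ee_pos: [547.7, -171.8, 30.8]
ee_rot: [-180.0, 0.0, -175.0]
force: [0.6, -1.4, -2.8]
gripper_width: 39.8
gripper_force: 25.0
```

>>> move_arm(motion=[[34,[0,0,-0.06],[0,0,0]],[34,[0,0,-0.06],[0,0,0]],[34,[0,0,-0.05],[0,0,0]],[34,[0,0,-0.03],[0,0,0]],[34,[0,0,0],[0,0,0]],[34,[0,0,0],[0,0,0]]])

```text
time_s: 23.37
ee_pos: [547.6, -171.7, 25.7]
ee_rot: [180.0, 0.0, -175.0]
force: [-0.6, -0.9, 0.1]
gripper_width: 40.2
gripper_force: 25.0
```

>>> move_arm(motion=[[34,[0,0,-0.03],[0,0,0]],[45,[0,0,0],[0,0,0]],[60,[0,0,0],[0,0,0]],[60,[0,0,0],[0,0,0]],[60,[0,0,0.4],[0,0,0]],[60,[0,0,0.8],[0,0,0]],[60,[0,0,1],[0,0,0]],[60,[0,0,1],[0,0,0]],[40,[-0.3,-0.1,1],[0,0,0]],[20,[-0.8,-0.3,0.5],[0,0,0]],[0,[-0.9,-0.3,0],[0,0,0]],[0,[-0.9,-0.3,0],[0,0,0]],[0,[-0.9,-0.3,0],[0,0,0]],[0,[-0.9,-0.3,0],[0,0,0]],[0,[-0.9,-0.3,0],[0,0,0]],[0,[-0.9,-0.3,0],[0,0,0]],[0,[-0.3,-0.2,0],[0,0,0]],[0,[0,0,0],[0,0,0]],[0,[0,0,0],[0,0,0]]])

```text
time_s: 24.95
ee_pos: [378.3, -232.2, 142.8]
ee_rot: [-180.0, 0.1, -175.1]
force: [0.5, 0.0, 0.4]
gripper_width: 0.4
gripper_force: 0.0
```

```bash
python3 - <<'E'
from h import *
from workcell import *
s=state();print(s['ee_pos'].round(1),s['ee_rot'].round(1),s['gripper_width'],s['time_s'])
a=grab_frame("side"); b=grab_frame("scene")
cv2.imwrite("pics/pair4.png",np.hstack([a[120:480,150:540],b[60:420,0:390]]))
E
```

```text
[ 378.3 -232.2  142.8] [-1.800e+02  1.000e-01 -1.751e+02] 0.38805042941126233 24.95
```

View pics/pair4.png

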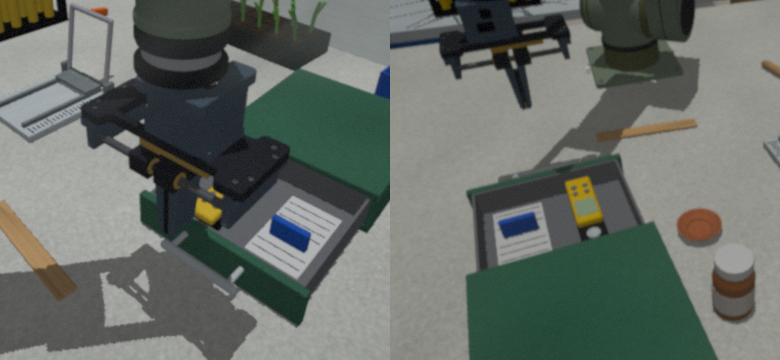

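Both lie flat side by side in the drawer. Down in front of the handle.

>>> move_arm(motion=[[0,[0,0,-0.5],[0,0,0]],[0,[0,0,-0.9],[0,0,0]],[0,[0,0,-0.9],[0,0,0]],[0,[0,0,-0.9],[0,0,0]],[0,[0,0,-0.9],[0,0,0]],[0,[0,0,-0.6],[0,0,0]],[0,[0,0,-0.1],[0,0,0]],[0,[0,0,0],[0,0,0]]])

```text
time_s: 25.72
ee_pos: [377.9, -231.2, 21.4]
ee_rot: [179.9, -0.1, -174.9]
force: [-0.4, -0.5, 1.0]
gripper_width: 0.7
gripper_force: 0.0
```

>>> move_arm(motion=[[0,[0.3,0.03,0],[0,0,0]],[0,[0.3,0.03,0],[0,0,0]],[0,[0.2,0.02,0],[0,0,0]],[0,[0.1,0.01,0],[0,0,0]],[0,[0.1,0.01,0],[0,0,0]],[0,[0.1,0.01,0],[0,0,0]],[0,[0.1,0.01,0],[0,0,0]],[0,[0.1,0.01,0],[0,0,0]],[0,[0.15,0.01,0],[0,0,0]],[0,[0.15,0.01,0],[0,0,0]],[0,[0.2,0.02,0],[0,0,0]],[0,[0.2,0.02,0],[0,0,0]],[0,[0.2,0.02,0],[0,0,0]]])

```text
time_s: 26.8
ee_pos: [433.0, -226.4, 22.2]
ee_rot: [180.0, -0.0, -175.0]
force: [-1.4, -0.3, 0.9]
gripper_width: 0.6
gripper_force: 0.9
```

>>> move_arm(motion=[[0,[0.25,0.02,0],[0,0,0]],[0,[0.3,0.026,0],[0,0,0]],[0,[0.3,0.026,0],[0,0,0]],[0,[0.3,0.026,0],[0,0,0]],[0,[0.3,0.026,0],[0,0,0]],[0,[0.3,0.026,0],[0,0,0]],[0,[0.3,0.026,0],[0,0,0]],[0,[0.3,0.026,0],[0,0,0]],[0,[0.3,0.026,0],[0,0,0]],[0,[0.3,0.026,0],[0,0,0]],[0,[0.3,0.026,0],[0,0,0]],[0,[0.3,0.026,0],[0,0,0]],[0,[0.3,0.026,0],[0,0,0]],[0,[0.3,0.026,0],[0,0,0]],[0,[0.3,0.026,0],[0,0,0]],[0,[0.25,0.02,0],[0,0,0]],[0,[0.2,0.02,0],[0,0,0]],[0,[0.1,0.01,0],[0,0,0]],[0,[0,0,0],[0,0,0]]])

```text
time_s: 28.38
ee_pos: [558.6, -215.4, 22.3]
ee_rot: [180.0, 0.1, -175.0]
force: [0.1, 0.8, 0.1]
gripper_width: 0.3
gripper_force: 0.0
```

>>> move_arm(motion=[[0,[0.1,0.01,0],[0,0,0]],[0,[0.1,0.01,0],[0,0,0]],[0,[0.1,0.01,0],[0,0,0]],[0,[0.1,0.01,0],[0,0,0]],[0,[0.1,0.01,0],[0,0,0]],[0,[0.1,0.01,0],[0,0,0]],[0,[0.1,0.01,0],[0,0,0]]])

```text
time_s: 28.97
ee_pos: [575.2, -213.9, 22.2]
ee_rot: [180.0, -0.0, -175.0]
force: [-2.2, -0.8, 0.9]
gripper_width: 0.7
gripper_force: 0.8
```

>>> move_arm(motion=[[0,[0.08,0.01,0],[0,0,0]],[0,[0.08,0.01,0],[0,0,0]],[0,[0.08,0.01,0],[0,0,0]]])

```text
time_s: 29.22
ee_pos: [579.1, -213.5, 22.2]
ee_rot: [180.0, -0.3, -174.9]
force: [-10.4, -3.4, 7.3]
gripper_width: -0.0
gripper_force: 5.3
```

>>> move_arm(motion=[[0,[0.04,0,0],[0,0,0]],[0,[0,0,0],[0,0,0]],[0,[0,0,0],[0,0,0]]])

```text
time_s: 29.47
ee_pos: [579.1, -213.5, 22.2]
ee_rot: [180.0, -0.4, -175.0]
force: [-8.4, -1.7, 5.2]
gripper_width: 0.5
gripper_force: 4.4
```

>>> move_arm(motion=[[0,[-0.2,0,0],[0,0,0]],[0,[-0.6,-0.05,0],[0,0,0]],[0,[-1,-0.1,0],[0,0,0]],[0,[-1,-0.1,0.3],[0,0,0]],[0,[-1,0,1],[0,0,0]],[0,[-1,0,1],[0,0,0]],[0,[0,1,1],[0,0,0]],[0,[0,1,1],[0,0,0]],[0,[0,1,1],[0,0,0]],[0,[0,1,0],[0,0,0]],[0,[0,1,0],[0,0,0]],[0,[0,1,0],[0,0,0]],[0,[0,0,0],[0,0,0]],[0,[0,0,0],[0,0,0]]])

```text
time_s: 30.63
ee_pos: [462.6, -68.5, 155.1]
ee_rot: [-180.0, 0.1, -174.9]
force: [-0.1, -1.3, 0.2]
gripper_width: 0.5
gripper_force: 0.0
```

```bash
python3 - <<'E'
from h import *
from workcell import *
s=state();print(s['ee_pos'].round(1),s['time_s'],s['force'].round(1))
a=grab_frame("side"); b=grab_frame("scene")
cv2.imwrite("pics/pair5.png",np.hstack([a[120:480,130:620][:,:490],b[60:420,60:370]]))
E
```

```text
[462.6 -68.5 155.1] 30.6333 [-0.1 -1.3  0.2]
```

View pics/pair5.png

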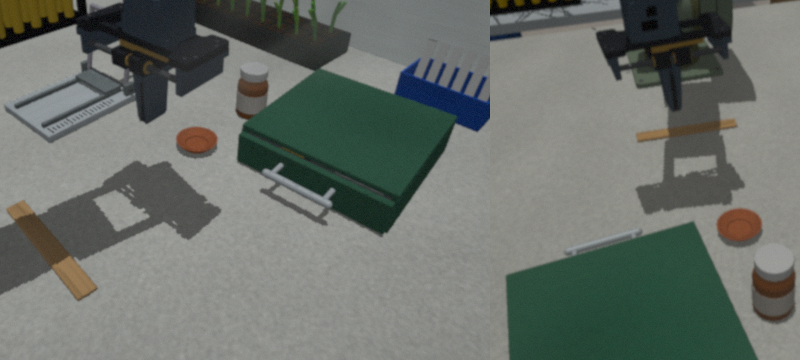

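```bash
python3 - <<'E'
from h import *
from workcell import camera_info
ci=camera_info("side"); 
for e in [((313.5,363.6),(385,410.5)),((395,292),(460,325))]:
    print(sum(plane(ci,p,38) for p in e)/2)
ci=camera_info("scene")
p=[(550-490+15+60,254+60-2),(640-490+60,234+60-2)]
print(sum(plane(ci,(q[0],q[1]),42) for q in [(566-490+60,252+60),(640-490+60,234+60)])/2)
E
```

```text
[ 422.63085254 -228.34513254   38.        ]
[ 603.66272664 -213.21369405   38.        ]
[ 612.29080893 -210.68266425   42.        ]
```

The handle has moved 182 mm to (604, -213), which is where it should be when shut. The frame, jar and saucer are as they should be.

```bash
python3 -c "
from workcell import *
print(job_done())"
```

```text
the job is handed in; nothing more can be done
None
```

I handed the job in at about 31 s of the 72 s allowed: the clamp frame stands past upright, the plate and meter lie flat side by side in the fully shut drawer, and the jar and saucer were not touched; no verdict came back.

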